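# Pack the setting gauges and snap the case shut

## Robot

A 6-joint arm with a two-finger parallel gripper is mounted at the origin on the work surface. World frame = base frame: x ahead of the robot, y to its left, z up, the work surface at z = 0. Lengths are in mm, angles in rad, forces in N, time in s.
With the tool pointing down it reaches from about 350 to 875 mm from the base axis. Payload 15.5 kg.
Tool frame: the origin (TCP) lies midway between the tips of the shut fingers; the grasp point (between the pads) lies behind it (pinch_z is the z of the grasp point in the tool frame, in mm); z points along the fingers, y is the line along which they close (so a half turn about z gives the same grasp; the last joint's range is limited). The gripper opens to 85 mm and grips with 20 to 120 N. Pads are 22 mm wide; open, the fingers measure 114 mm over their backs; the gripper's body (76 mm by 85 mm) begins 54 mm behind the grasp point. The pads swing forward as they close: fully open they stand 13 mm farther back than shut.
Start: joints at [1.127, 0.494, 1.345, -0, 1.302, -0.096], TCP at [213.014, 587.581, 231.277] pointing down, gripper open.
Joint ranges: [-2.91, 2.91], [-0.82, 2.16], [0.22, 2.67], [-1.22, 4.37], [0.12, 2.79], [-3.08, 3.08]. Speed limits (rad/s): [1.89, 1.89, 2.57, 3.01, 3.01, 3.01].

## Interface

Orientations are given as [roll, pitch, yaw] about the fixed x, y, z axes, in that order (R = Rz(yaw) Ry(pitch) Rx(roll)).
In Python, from station import get_state, get_image, job_done, pinch_z gives the robot as it stands. The module is installed in compiled form; this text tells all that it offers.
- The arm moves only by the shell command python3 -m jog 'ROWS' [FORCE]. ROWS is JSON, a list that holds one entry, the list of rows, each a list of 5 numbers: the finger opening in mm, from 0 to 85.4, then the shift along the world's x, y, z in units of 60 mm (1.0 is 60 mm), then the turn about the world's z in degrees. A call has 1 to 8 rows; each row shifts and turns the commanded pose from where the row before left it; what a row does not reach is not made up. A row lasts 1/8 s, in which the tool goes at most 62.5 mm and 10.7 degrees, less where a joint would pass 70% of its speed; a pose out of reach is approached as far as the arm can. A call is refused whole if a number of a shift passes 1 or a number of a turn 10.7, either way. A call with a gripper value outside its range is refused whole. The fingers move at their own pace and stop on an object; FORCE is the grip in N (left out, the last holds). Time passes only in rows, so rows that do not move let the fingers close. It gives the time, the measured TCP pose, the force, the opening and the grip force at its end, in the units of the state.
- get_state(): the state, without advancing time (a new reading comes with each control period).
- get_image(name): name is "scene" or "side" or "wrist"; returns a dict with "frame" (420x560x3 uint8, blue, green, red), "fx", "fy", "cx", "cy" (pixels), "view" (4x4, takes a point from world to camera coordinates). Camera axes: x right, y down, z forward; pixel columns grow to the right and rows downward; lengths in mm; the calibration is good to about 2 mm. A picture is of the moment at which its call begins. There is no depth.
- job_done(): hands the job in; it is judged then, once.
The state is a dict: "t": time; "joint_positions": joint angles; "qd": joint speeds; "effort": joint torques, N m; "ee_pos": TCP position; "tcp_rot": TCP orientation; "wrist_force": force on the tool from outside, world axes, zero at the start; "torque": the same for the moment, N m; "gripper_width": finger opening in mm; "grip_force": force on a finger pad.
Only numpy, scipy, OpenCV 4.12 (cv2) and the standard library are available. Lean on these libraries where they do the work, as an engineer would, in place of code of your own. Each camera call takes 0.05 s, during which the arm holds its last target. There are 200 camera calls.

## Task

Put the two L-shaped steel gauges away in their green case on the bench: each lies flat in its own place in the tray, the small one nested inside the big one. One of them has been pushed under the low steel bridge, with only a leg sticking out, so draw it clear and set it down before taking it by its handle. Then swing the lid over and press it shut until the tab snaps behind the rim; leave the other things on the bench where they are.

Things in the scene. Friction and masses are not known exactly. Their poses are not given: they have to be found in the camera images.
- case: Green fitted case, fixed. Tray 126 x 126 mm outside, 26 mm high; inside 114 x 114 mm, floor 14 mm above the bench (12 mm deep). Origin: centre of the underside, z up; its +x side carries the lid's hinge, its -x side the rim bead for the tab. A fixed block 46 x 46 mm, as high as the rim, fills the inside corner at +x, +y, so the gauges fit in one way only.
- nest_big (a point): Where point big_mid is when the big gauge lies home (40 mm from the case's centre towards both -x and -y, 34 mm above the bench). The seated gauge has its axes parallel to the case's, pointing the same way. 2 mm of play on every side.
- nest_small (a point): Where point small_mid is when the small gauge lies home (8 mm from the case's centre towards both -x and -y, 34 mm above the bench), inside the angle of the big gauge and round the block. Its axes then point the same way as the case's. About 2 mm of play on every side.
- big_mid (a point): Big gauge, loose, about 0.22 kg: flat steel L, both legs 110 mm over all, 30 mm wide, 12 mm thick; a square handle 20 x 20 mm stands 28 mm up from the middle of the corner square (40 mm high in all), square to the legs. Site on the handle's axis, 20 mm above the underside; from it the legs run to +x and +y, ending 95 mm out; the plate reaches 15 mm to -x and -y.
- small_mid (a point): The small gauge, loose, about 0.15 kg: like the big one with the same thickness, leg width and handle, but both legs 78 mm long over all, so they end 63 mm from the handle's axis. The point is on the handle's axis, 20 mm above the underside; legs run to +x and +y.
- bridge: Low dark-steel bridge, fixed: plate 85 mm deep (x), 185 mm wide (y), underside 47, top 53 mm above the bench, walled at its +x edge; low things on its rear half, to 81 mm. Origin on the bench below mid front edge; opens to its -x. One gauge (big or small) lies under it, handle axis 15 to 21 mm behind the edge, +x leg sticking out. A fixed drawer box 130 mm tall stands 0.15 m or more behind it.
- lid_hinge (a point): Middle of the lid's hinge line, on the case's +x top edge, 26 mm above the bench; the line runs along the point's y. Its axes are the case's (it does not turn with the lid).
- lid_edge (a point): Middle of the lid's free edge, at its outer (top when shut) face; moves with the lid. Shut, it is 126 mm from the hinge line towards the case's -x and 70 mm above the bench.
- lid (a joint): Lid angle in rad: 0 shut, grows as it swings up and back over the case's +x side, to 2.15; starts at 1.8 to 2.1. Green shallow box 126 x 126 x 44 mm, open below. Stiff hinge (0.3 N m): it stays where left. A sprung tab in the middle of its free side (36 mm wide, outside the case) meets the rim bead about 0.08 rad before shut; some 8 N down on the free edge snaps it past.
- wrench_grip (a point): Steel wrench lying on the bench, 140 mm long; point on its handle. Not part of the job: leave alone.
- offcut_center (a point): Upright round steel offcut, 32 mm across, 45 mm tall; its centre. Not part of the job: leave alone.
- oil: White plastic oil bottle, 52 mm across, 130 mm tall; origin under its foot. Not part of the job: leave alone.
- jar: Glass jar with a steel cap, 60 mm across, 70 mm tall; origin under its foot. Not part of the job: leave alone.
- parallel: Steel block 40 x 90 x 30 mm high; origin under its centre. Not part of the job: leave alone.
- jack: Dark turned screw jack, 50 mm across, 60 mm tall; origin under its foot. Not part of the job: leave alone.
- brush_grip (a point): Bench brush lying flat, 160 mm long; point on its handle. Not part of the job: leave alone.
Things that resemble listed ones, but are neither listed nor needed, are in the scene too. What is shaped like the part that bears small_mid but pink is not meant.

How it is judged (in metres and radians):
On the way:
1. both gauges lie home in the tray (horizontal distance between big_mid and nest_big below 0.007 m and z of big_mid in the frame of case between 0.03 and 0.038 m and angle between each of big_mid, small_mid's own z axis and vertical below 0.06 rad and angle between the x axis of each of big_mid, small_mid and the x axis of case, either way round below 0.08 rad and horizontal distance between small_mid and nest_small below 0.009 m and z of small_mid in the frame of case between 0.03 and 0.038 m), for 0.2 s.
At the end, for the whole second after the job is handed in: The lid is snapped shut (below 0.025 rad) over both gauges, which lie at rest in their places: the big one within 7 mm and the small one within 9 mm sideways, within 4 mm in height, flat within 0.06 rad and square to the case within 0.08 rad (all of step 1 and linear speed of each of big, small below 0.01 m/s and value of joint lid below 0.025 rad); the robot touches nothing.
It fails at once if another thing on the bench is pushed or knocked by more than 40 mm (distance of any of wrench_grip, offcut_center, oil, jar, parallel, jack, brush_grip from where it was at the start of the episode above 0.04 m).
It also fails if it takes over 72 s, if anything falls off the work surface, if the arm or the gripper's body presses on something with over 40 N, if the wrist force passes 120 N, or if a joint passes its speed limit or range.

## Working session

There is one attempt and no reset: what is moved stays moved. The work goes in short steps, Python scripts to look and compute and a shell command to move; the robot and the scene stay as the last step left them, time stands still between calls to the robot, and variables do not carry over. Pictures are saved under pics/ and viewed, at most 10 in all, crops included, and the job is handed in when it is done.

```bash
mkdir -p pics; cat > h.py <<'E'
import numpy as np, cv2
from station import *
def grab(name,fn=None):
    im=get_image(name)
    if fn: cv2.imwrite('pics/'+fn,im['frame'])
    return im
def ray(im,u,v,z):
    V=np.array(im['view']);R=V[:3,:3];c=-R.T@V[:3,3]
    d=R.T@np.array([(u-im['cx'])/im['fx'],(v-im['cy'])/im['fy'],1])
    return (c+d*(z-c[2])/d[2])
def proj(im,p):
    V=np.array(im['view']);q=V[:3,:3]@np.array(p)+V[:3,3]
    return np.array([im['fx']*q[0]/q[2]+im['cx'],im['fy']*q[1]/q[2]+im['cy']])
E
python3 - <<'E'
from h import *
import pickle
a={n:grab(n,n+'0.png') for n in('scene','side','wrist')}
pickle.dump(a,open('a0.pkl','wb'))
for n in a: 
  V=np.array(a[n]['view']);print(n,-V[:3,:3].T@V[:3,3],V[2,:3],a[n]['fx'])
print(pinch_z,get_state())
E
```

```text
scene [1075.98248653 -380.71698939 1123.80021198] [-0.45229064  0.33623642 -0.82606189] 461.53893050132325
side [ 298.2899034  -919.74173684  781.36383344] [ 0.16017265  0.7959878  -0.58373636] 502.7147276363488
wrist [148.58366635 610.72490038 372.97650223] [ 0.25531202 -0.09232042 -0.96244102] 370.5826259587839
-18.700000000000003 {'t': 0.15, 'joint_positions': array([ 1.12744562e+00,  4.94033663e-01,  1.34602149e+00, -1.81567446e-06,
        1.30249330e+00, -9.54936832e-02]), 'qd': array([-8.56628740e-04, -1.34179230e-03, -2.54574908e-03, -4.79304269e-04,
        8.23577904e-04,  6.89186813e-05]), 'effort': array([ 9.42233964e-04, -8.82540751e+01, -3.84069335e+01, -7.80145365e-05,
        7.09885644e-03, -7.89723708e-05]), 'ee_pos': array([212.91975604, 587.30158672, 230.83037199]), 'tcp_rot': array([-3.14064104e+00, -8.93919613e-05,  2.79373607e+00]), 'wrist_force': array([ 0.31598356, -0.27918049,  0.91445201]), 'torque': array([-0.03477673,  0.00735786,  0.01912632]), 'grip_force': 0.0, 'gripper_width': 85.36556202232231}
```

View pics/scene0.png

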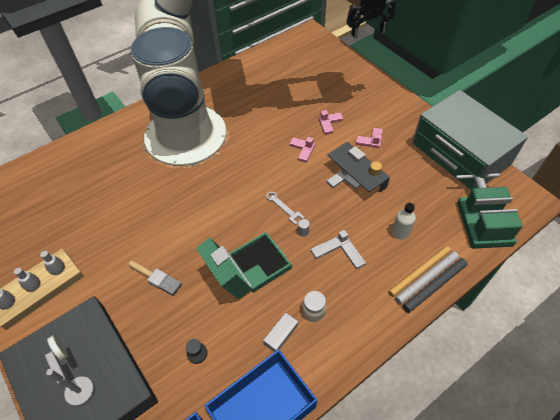

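View pics/side0.png

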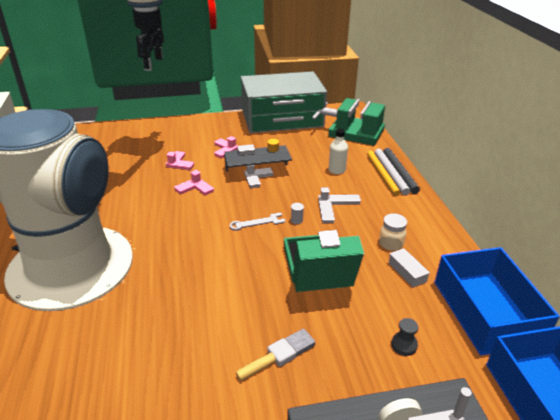

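The scene picture shows the case at about (250,262) with its lid open to the left. A free L gauge has its handle near (343,237). The bridge is at (358,168), with a grey leg at (335,180). The possible mix-ups are the three pink Ls at (303,147), (329,121) and (372,138), which the description rules out. The side view shows the same layout: case (322,262), free gauge (325,195), bridge (258,156).

```bash
python3 - <<'E'
from h import *
import pickle
a=pickle.load(open('a0.pkl','rb'))
s=a['scene'];d=a['side']
c1=cv2.resize(s['frame'][135:295,190:400],None,fx=3.7,fy=3.7,interpolation=cv2.INTER_CUBIC)
cv2.imwrite('pics/c1.png',c1)
c2=cv2.resize(d['frame'][135:300,210:370],None,fx=3.6,fy=3.6,interpolation=cv2.INTER_CUBIC)
cv2.imwrite('pics/c2.png',c2)
for n,u,v,z in [('gauge handle',343,237,40),('legA',313,251,12),('legB',362,266,12),('leg under',329,182,12),('case',250,262,14),('wrench',283,206,5),('offcut',303,228,22),('oil',402,225,60),('jar',314,305,35)]:
    print(n,ray(s,u,v,z).round())
E
```

```text
gauge handle [641. 132.  40.]
legA [613.  50.  12.]
legB [730. 125.  12.]
leg under [457. 242.  12.]
case [ 535. -107.   14.]
wrench [437.  80.   5.]
offcut [542.  71.  22.]
oil [719. 275.  60.]
jar [744. -55.  35.]
```

View pics/c1.png

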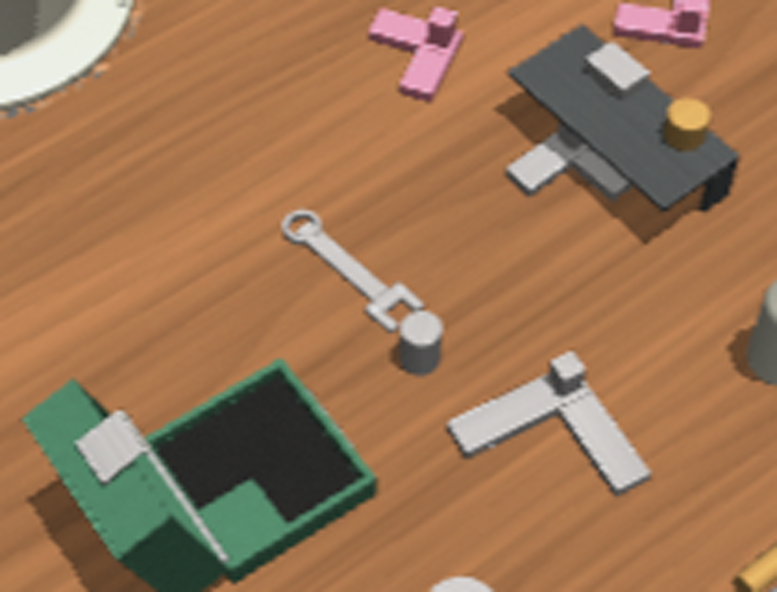

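View pics/c2.png

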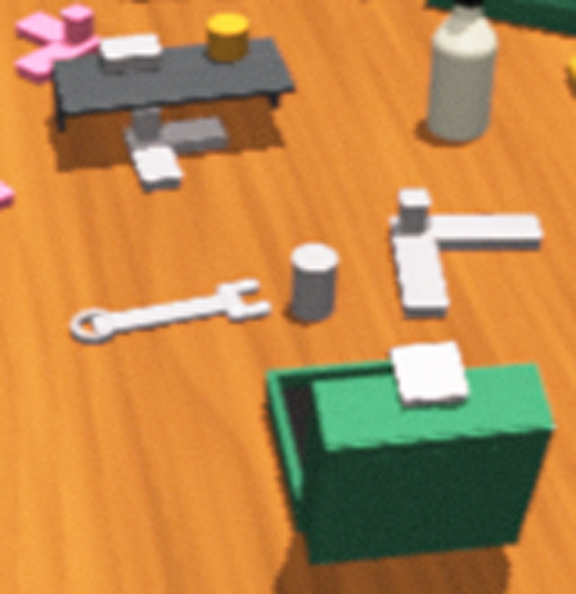

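Crop 1 shows the free gauge's handle at scene (343,236), with long legs about equal to the big gauge, so the small one is under the bridge. That one has its handle at about (344,172), its +x leg end at (330,183) and its +y leg at (356,183). The case block is at (256,275), on the hinge side. Crop 2 agrees with all of this. Both gauges already point roughly the way the case does.

```bash
python3 - <<'E'
from h import *
import pickle
a=pickle.load(open('a0.pkl','rb'))
s=a['scene'];d=a['side']
C=lambda u,v:(u/3.7+190-.5,v/3.7+135-.5)
D=lambda u,v:(u/3.6+210-.5,v/3.6+135-.5)
def show(n,l,im,z):
    P=np.array([ray(im,*p,z)[:2] for p in l]); print(n,P.round(0).tolist())
    e=np.diff(P,axis=0); print('   len',np.linalg.norm(e,axis=1).round(),'ang',np.degrees(np.arctan2(e[:,1],e[:,0])).round(1))
show('case rim hingefar,far,right,near',[C(150,440),C(280,362),C(376,480),C(230,578)],s,26)
show('big legA end corners->..',[C(448,427),C(466,455)],s,12)
show('big legB end',[C(618,491),C(649,474)],s,12)
show('bigtop',[C(550,368),C(567,352),C(583,364),C(567,379)],s,40)
show('inner corner A',[C(466,453),C(562,408)],s,12)
show('inner B',[C(618,491),C(562,408)],s,12)
show('small end',[C(508,170),C(530,190)],s,12)
show('small inner',[C(530,190),C(570,160)],s,12)
show('small legB end',[C(613,195),C(630,180)],s,12)
show('bridge top: left,front..',[C(510,73),C(665,207),C(738,155),C(585,27)],s,53)
show('S small end',[D(147,187),D(180,183)],d,12)
show('S bridge front',[D(60,108),D(295,92)],d,53)
show('S big legs ends',[D(405,310),D(446,307)],d,12)
show('S big B end',[D(541,240),D(541,218)],d,12)
show('S bigtop',[D(400,201),D(430,201),D(428,190),D(402,190)],d,40)
show('S wrench', [D(95,322),D(255,300)],d,5)
E
```

```text
case rim hingefar,far,right,near [[486.0, -138.0], [490.0, -23.0], [614.0, -27.0], [612.0, -155.0]]
   len [115. 124. 128.] ang [ 87.9  -2.  -90.8]
big legA end corners->.. [[606.0, 47.0], [633.0, 43.0]]
   len [27.] ang [-9.7]
big legB end [[724.0, 111.0], [727.0, 138.0]]
   len [28.] ang [82.5]
bigtop [[626.0, 128.0], [623.0, 147.0], [638.0, 150.0], [641.0, 132.0]]
   len [19. 15. 18.] ang [ 98.2   8.9 -82.2]
inner corner A [[632.0, 44.0], [646.0, 125.0]]
   len [83.] ang [79.8]
inner B [[724.0, 111.0], [646.0, 125.0]]
   len [79.] ang [169.7]
small end [[448.0, 240.0], [475.0, 241.0]]
   len [27.] ang [1.5]
small inner [[475.0, 241.0], [472.0, 288.0]]
   len [47.] ang [94.1]
small legB end [[521.0, 291.0], [518.0, 313.0]]
   len [22.] ang [97.7]
bridge top: left,front.. [[394.0, 285.0], [575.0, 290.0], [573.0, 372.0], [394.0, 368.0]]
   len [181.  82. 179.] ang [   1.7   91.5 -178.8]
S small end [[448.0, 227.0], [474.0, 228.0]]
   len [26.] ang [2.]
S bridge front [[390.0, 288.0], [575.0, 279.0]]
   len [184.] ang [-2.8]
S big legs ends [[603.0, 42.0], [632.0, 40.0]]
   len [29.] ang [-3.7]
S big B end [[723.0, 105.0], [733.0, 133.0]]
   len [29.] ang [71.5]
S bigtop [[622.0, 134.0], [644.0, 130.0], [646.0, 144.0], [627.0, 148.0]]
   len [22. 14. 19.] ang [-10.4  80.2 169.6]
S wrench [[389.0, 77.0], [504.0, 81.0]]
   len [115.] ang [2.3]
```

```bash
python3 -m jog '[[[85,0.52,-0.69,-0.1,-8.75],[85,0.52,-0.69,-0.1,-8.75],[85,0.52,-0.69,-0.1,-8.75],[85,0.52,-0.69,-0.1,-8.75],[85,0.52,-0.69,-0.1,-8.75],[85,0.52,-0.69,-0.1,-8.75],[85,0.52,-0.69,-0.1,-8.75],[85,0.52,-0.69,-0.1,-8.75]]]' 40
python3 - <<'E'
from h import *
import pickle
im=grab('wrist','w1.png');pickle.dump(im,open('w1.pkl','wb'))
s=get_state();print(s['ee_pos'],s['tcp_rot'])
E
```

```text
t: 1.15
ee_pos: [463.4, 254.9, 183.0]
tcp_rot: [-3.142, -0.0, 1.567]
wrist_force: [0.2, 0.0, 0.6]
gripper_width: 84.9
grip_force: 0.0
[466.5417233  250.84485734 182.411813  ] [3.14068727e+00 1.64272711e-03 1.55675260e+00]
```

View pics/w1.png

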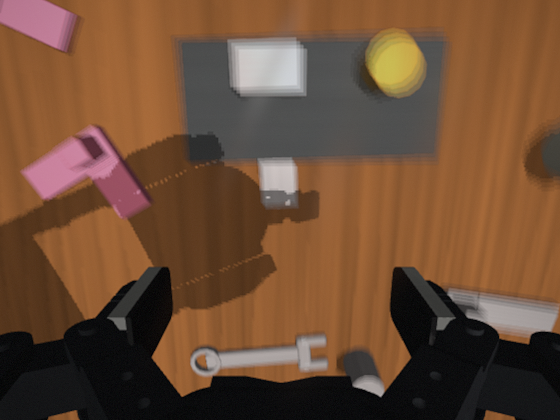

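The wrist view, slightly motion-blurred, shows the bridge edge at row ~160. The leg sits at columns 261-297 with its end at row ~206, and the wrench (260,357) and offcut (362,370) are well clear.

```bash
python3 - <<'E'
from h import *
im=grab('wrist');s=get_state();print(s['ee_pos'],s['tcp_rot'][2])
g=im['frame'].astype(int);mx=g.max(2);mn=g.min(2)
# grey (low saturation) pixels in the leg's window
m=((mx-mn<30)&(mx>60)).astype(np.uint8);w=np.zeros_like(m);w[163:225,240:320]=m[163:225,240:320]
n,l,st,ct=cv2.connectedComponentsWithStats(w);i=1+st[1:,4].argmax();print(st[i])
for r in range(165,st[i][1]+st[i][3],5):
    c=np.where(l[r]==i)[0]
    if len(c):print(r,c.min(),c.max(),ray(im,c.min(),r,12).round(1)[:2],ray(im,c.max(),r,12).round(1)[:2])
E
```

```text
[464.94323601 252.92691938 182.64928239] 1.5636957329371182
[ 253  163   38   36 1222]
165 253 288 [443.7 269.6] [473.4 269.2]
170 254 288 [444.4 265.3] [473.4 264.9]
175 254 288 [444.3 261. ] [473.3 260.6]
180 255 289 [445.  256.6] [474.2 256.2]
185 255 289 [444.8 252.3] [474.1 251.8]
190 256 289 [445.6 247.8] [474.1 247.4]
195 256 290 [445.4 243.4] [474.9 243. ]
```

```bash
python3 -m jog '[[[60,-0.04,0,-0.6,3],[60,0,0,-0.7,0],[60,0,0,-0.7,0],[60,0,0,-0.6,0],[60,0,0,-0.3,0],[60,0,0,-0.1,0],[60,0,0,0,0],[22,0,0,0,0]]]' 40
python3 -m jog '[[[20,0,0,0,0],[20,0,0,0,0],[20,0,0,0,0],[20,0,0,0,0]]]' 40
```

```text
t: 2.25
ee_pos: [460.6, 256.7, 4.1]
tcp_rot: [3.14, -0.0, 1.625]
wrist_force: [1.1, -0.5, 0.2]
gripper_width: 43.3
grip_force: 0.0
t: 2.75
ee_pos: [460.6, 256.6, 4.2]
tcp_rot: [3.14, -0.0, 1.625]
wrist_force: [-2.0, -0.9, 8.9]
gripper_width: 28.5
grip_force: 39.0
```

```bash
python3 -m jog '[[[20,0,0,0.03,0],[20,0,-0.15,0,0],[20,0,-0.3,0,0],[20,0,-0.35,0,0],[20,0,-0.35,0,0],[20,0,-0.3,0,0],[20,0,-0.15,0,0],[20,0,0,-0.03,0]]]'
python3 -m jog '[[[40,0,0,0,0],[50,0,0,0,0],[50,0,0,0.2,0],[50,0,0,0.5,0],[50,0,0,0.7,0],[50,0,0,0.6,0],[50,0,0,0,0],[50,0,0,0,0]]]'
python3 - <<'E'
from h import *
im=grab('wrist','w2.png');s=get_state();print(s['ee_pos'],s['tcp_rot'][2],s['wrist_force'])
print(im['view'])
import pickle;pickle.dump(im,open('w2.pkl','wb'))
E
```

```text
t: 3.75
ee_pos: [460.2, 159.4, 3.8]
tcp_rot: [3.142, 0.001, 1.624]
wrist_force: [-6.6, -24.6, 62.8]
gripper_width: 28.5
grip_force: 46.6
t: 4.75
ee_pos: [460.0, 160.4, 123.3]
tcp_rot: [3.141, -0.0, 1.625]
wrist_force: [-0.4, -1.4, -0.1]
gripper_width: 50.0
grip_force: 0.0
[459.68645918 160.35673488 122.80865432] 1.6245478062209997 [ 0.02889778 -0.05548944 -0.50888694]
[[ 9.98555214e-01  5.37353266e-02  3.91158238e-06 -4.68401590e+02]
 [ 5.17270375e-02 -9.61255200e-01  2.70763282e-01  1.24727270e+02]
 [ 1.45533134e-02 -2.70371884e-01 -9.62645960e-01  3.10902625e+02]
 [ 0.00000000e+00  0.00000000e+00  0.00000000e+00  1.00000000e+00]]
```

View pics/w2.png

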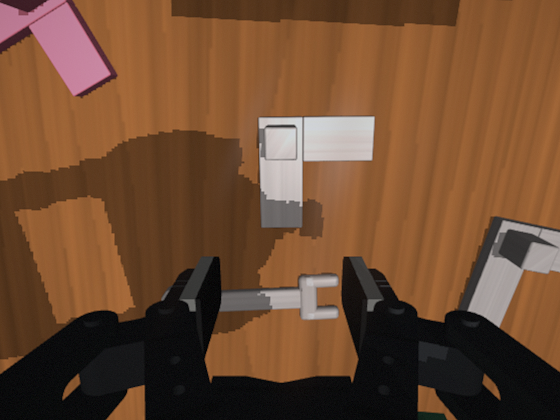

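The small gauge is clear of the bridge. Its handle top is at (280,143), plate corners at (259,117), (374,117), (374,160) and (303,227), lying square in the image.

```bash
python3 - <<'E'
from h import *
import pickle
im=pickle.load(open('w2.pkl','rb'))
g=im['frame'].astype(int);hsv=cv2.cvtColor(im['frame'],cv2.COLOR_BGR2HSV)
m=((hsv[...,1]<60)&(hsv[...,2]>45)).astype(np.uint8);w=np.zeros_like(m);w[100:245,240:390]=m[100:245,240:390]
n,l,st,ct=cv2.connectedComponentsWithStats(w);i=1+st[1:,4].argmax();print(st[i])
cs,_=cv2.findContours((l==i).astype(np.uint8),cv2.RETR_EXTERNAL,cv2.CHAIN_APPROX_NONE)
ap=cv2.approxPolyDP(cs[0],5,True)[:,0];print(ap.tolist())
for p in ap: print(p,ray(im,*p,12)[:2].round(1))
print('handle',ray(im,280,143,40).round(1))
h=np.array([ray(im,*p,40)[:2] for p in [(264,127),(297,127),(297,160),(264,160)]]);print(h.round(1))
E
```

```text
[ 258  116  117  112 7939]
[[374, 117], [259, 117], [261, 226], [301, 226], [303, 160], [371, 160]]
[374 117] [519. 224.]
[259 117] [442.6 219.9]
[261 226] [447.  143.7]
[301 226] [475.7 145.2]
[303 160] [473.9 192.8]
[371 160] [520.4 195.3]
handle [457.4 206.3  40. ]
[[447.4 215.3]
 [467.  216.3]
 [468.3 196.6]
 [448.2 195.6]]
```

```bash
python3 -m jog '[[[85,0.1,-0.3,0.4,-1],[85,0.3,-0.7,0.3,-1],[85,0.4,-0.8,0.3,-1],[85,0.4,-0.8,0.3,0],[85,0.3,-0.7,0,0],[85,0,-0.37,0,0],[85,0,0,0,0],[85,0,0,0,0]]]'
python3 - <<'E'
from h import *
im=grab('wrist','w3.png');s=get_state();print(s['ee_pos'],s['tcp_rot'][2])
import pickle;pickle.dump(im,open('w3.pkl','wb'))
E
```

```text
t: 5.8
ee_pos: [549.7, -59.2, 200.5]
tcp_rot: [-3.14, -0.001, 1.572]
wrist_force: [-0.1, -0.2, -0.5]
gripper_width: 85.0
grip_force: 0.0
[549.7883276  -58.92556279 200.68164288] 1.572718925378382
```

View pics/w3.png

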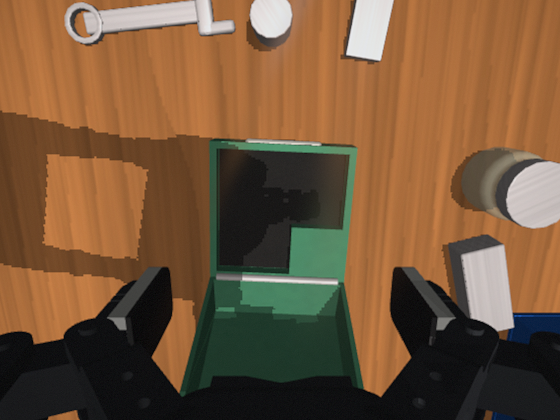

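The empty tray is seen squarely. The outer rim's far corners are at (211,141) and (356,147), the block corner at (291,227), the block right edge at (344,229), and the silver hinge strip runs along row 279.

```bash
python3 - <<'E'
from h import *
import pickle
im=pickle.load(open('w3.pkl','rb'))
hsv=cv2.cvtColor(im['frame'],cv2.COLOR_BGR2HSV)
gm=((hsv[...,0]>55)&(hsv[...,0]<95)&(hsv[...,1]>80)&(hsv[...,2]>35)).astype(np.uint8)
print('cols per row');
for r in (160,180,200,220,250,260):
    c=np.where(gm[r,190:380])[0]+190; br=np.where(np.diff(c)>5)[0]
    e=[c[0]]+[x for b in br for x in(c[b],c[b+1])]+[c[-1]]
    print(r,e,[ray(im,x,r,26).round(1)[:2].tolist() for x in e])
for col in (225,235,315,335,345):
    c=np.where(gm[130:275,col])[0]+130; br=np.where(np.diff(c)>5)[0]
    e=[c[0]]+[x for b in br for x in(c[b],c[b+1])]+[c[-1]]
    print('col',col,e,[ray(im,col,x,26).round(1)[:2].tolist() for x in e])
E
```

```text
cols per row
160 [np.int64(210), np.int64(216), np.int64(350), np.int64(355)] [[489.1, -36.8], [494.2, -36.8], [609.0, -36.6], [613.3, -36.6]]
180 [np.int64(210), np.int64(215), np.int64(348), np.int64(353)] [[488.2, -54.2], [492.5, -54.2], [608.2, -54.0], [612.5, -54.0]]
200 [np.int64(210), np.int64(215), np.int64(346), np.int64(351)] [[487.3, -72.2], [491.7, -72.2], [607.3, -72.0], [611.7, -72.0]]
220 [np.int64(211), np.int64(218), np.int64(343), np.int64(349)] [[487.3, -90.7], [493.5, -90.7], [605.5, -90.5], [610.9, -90.5]]
250 [np.int64(211), np.int64(218), np.int64(290), np.int64(346)] [[485.8, -119.5], [492.2, -119.5], [558.3, -119.4], [609.6, -119.3]]
260 [np.int64(211), np.int64(218), np.int64(289), np.int64(345)] [[485.3, -129.5], [491.8, -129.4], [557.4, -129.3], [609.2, -129.2]]
col 225 [np.int64(141), np.int64(147), np.int64(265), np.int64(272)] [[502.6, -20.7], [502.4, -25.7], [498.1, -134.5], [497.8, -141.5]]
col 235 [np.int64(143), np.int64(144), np.int64(266), np.int64(272)] [[511.0, -22.3], [510.9, -23.2], [507.3, -135.4], [507.1, -141.5]]
col 315 [np.int64(146), np.int64(152), np.int64(228), np.int64(274)] [[578.7, -24.8], [578.9, -29.8], [580.6, -98.1], [581.8, -143.4]]
col 335 [np.int64(147), np.int64(152), np.int64(230), np.int64(274)] [[595.7, -25.6], [595.9, -29.8], [598.7, -99.9], [600.5, -143.4]]
col 345 [np.int64(153), np.int64(153), np.int64(201), np.int64(261)] [[604.4, -30.6], [604.4, -30.6], [606.5, -72.9], [609.2, -130.2]]
```

```bash
python3 -m jog '[[[50,0.2,0.4,0,-3],[50,0.4,0.7,0,-4],[50,0.4,0.8,-0.2,-3],[50,0.3,0.6,-0.4,0],[50,0.08,0.3,-0.4,0],[50,0,0,-0.3,0],[50,0,0,0,0],[50,0,0,0,0]]]'
python3 - <<'E'
from h import *
im=grab('wrist','w4.png');s=get_state();print(s['ee_pos'],s['tcp_rot'][2])
import pickle;pickle.dump(im,open('w4.pkl','wb'))
hsv=cv2.cvtColor(im['frame'],cv2.COLOR_BGR2HSV)
m=((hsv[...,1]<60)&(hsv[...,2]>45)).astype(np.uint8);m[260:]=0
n,l,st,ct=cv2.connectedComponentsWithStats(m)
for i in 1+np.argsort(-st[1:,4])[:2]:
    print(st[i]);cs,_=cv2.findContours((l==i).astype(np.uint8),cv2.RETR_EXTERNAL,cv2.CHAIN_APPROX_NONE)
    for p in cv2.approxPolyDP(cs[0],5,True)[:,0]: print(p,ray(im,*p,12)[:2].round(1),ray(im,*p,40)[:2].round(1))
E
```

```text
t: 6.85
ee_pos: [633.2, 107.6, 124.1]
tcp_rot: [3.141, -0.0, 1.397]
wrist_force: [0.3, -1.1, -0.3]
gripper_width: 50.5
grip_force: 0.0
[633.41165974 107.58887723 124.34079384] 1.3968197424287014
[  250   135   161   125 10252]
[410 136] [727.9 139.5] [718.9 143.5]
[251 137] [621.9 157.5] [624.5 159.5]
[254 259] [606.8  69.6] [611.   81.2]
[293 259] [635.3  64.6] [636.4  76.8]
[294 179] [645.9 124. ] [645.8 129.6]
[407 177] [723.6 111.7] [715.  118.7]
[   0   61   99  141 7901]
[82 63] [524.2 222.2] [537.5 217.1]
[ 0 81] [468.2 220.9] [487.7 215.9]
[  0 170] [446.3 165.5] [468.2 166.6]
[ 15 201] [448.4 142.6] [470.1 146.2]
[ 60 188] [483.  146.1] [500.9 149.3]
[ 35 126] [480.6 189.7] [498.8 188.1]
[ 26 125] [474.9 191.4] [493.7 189.6]
[ 98 106] [526.2 194.8] [539.3 192.7]
```

View pics/w4.png

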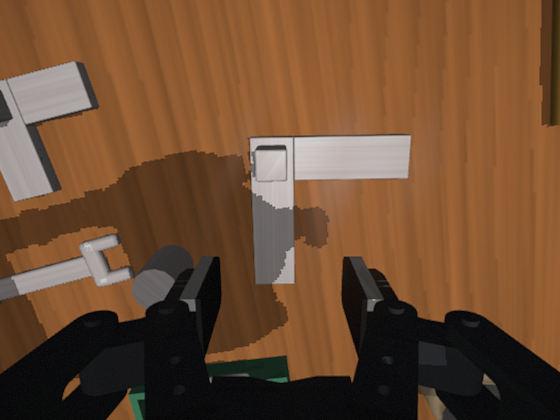

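The big gauge is square to the tool, with handle top at (271,164), corner at (251,137) and leg ends at (410,136) and (254,285). The handle works out at (634,140), which agrees with the two room cameras.

```bash
python3 -m jog '[[[50,0.01,0.27,-0.2,0],[50,0,0.27,-0.4,0],[50,0,0,-0.5,0],[50,0,0,-0.4,0],[50,0,0,-0.2,0],[15,0,0,0,0],[15,0,0,0,0],[15,0,0,0,0]]]' 80
python3 -m jog '[[[15,0,0,0,0],[15,0,0,0.1,0],[15,0,0,0.3,0],[15,0,0,0.5,0],[15,0,0,0.5,0],[15,0,0,0,0],[15,0,0,0,0]]]' 80
```

```text
t: 7.9
ee_pos: [634.2, 140.7, 22.3]
tcp_rot: [3.14, -0.001, 1.397]
wrist_force: [0.6, -0.2, 3.7]
gripper_width: 17.6
grip_force: 78.9
t: 8.78
ee_pos: [633.3, 140.5, 105.3]
tcp_rot: [-3.141, 0.0, 1.398]
wrist_force: [-1.3, -0.7, -2.4]
gripper_width: 18.2
grip_force: 78.4
```

```bash
python3 -m jog '[[[15,-0.2,-0.3,0,2],[15,-0.4,-0.6,0,2.4],[15,-0.5,-0.75,0,3],[15,-0.5,-0.75,0,0],[15,-0.3,-0.5,0,0],[15,-0.15,-0.17,-0.3,0],[15,0,0,-0.3,0],[15,0,0,0,0]]]' 80
python3 - <<'E'
from h import *
im=grab('wrist','w5.png');s=get_state();print(s['ee_pos'],s['tcp_rot'][2],s['gripper_width'])
import pickle;pickle.dump([im,s],open('w5.pkl','wb'))
E
```

```text
t: 9.78
ee_pos: [509.3, -43.5, 67.9]
tcp_rot: [-3.138, -0.001, 1.526]
wrist_force: [0.0, 0.0, -1.2]
gripper_width: 18.1
grip_force: 78.4
[509.94712731 -43.47403399  68.64499767] 1.52663368311394 17.973244929121503
```

View pics/w5.png

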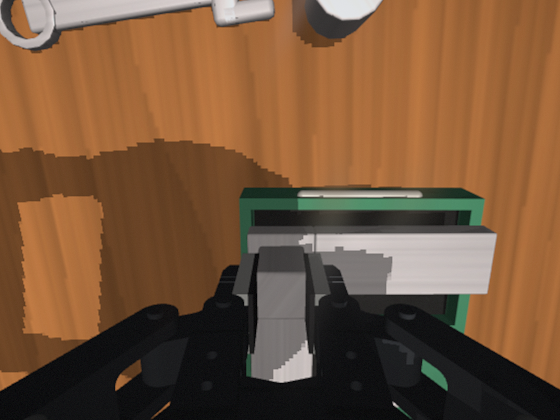

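The big gauge hangs squarely over the tray. Its plate edge runs (248,227)-(495,234), and the rim's far inner edge is at row ~209 between columns 252 and 467.

```bash
python3 - <<'E'
from h import *
import pickle
im,s=pickle.load(open('w5.pkl','rb'))
zt=s['ee_pos'][2]-22+12
for p in [(248,227),(495,234),(488,293),(248,234)]: print('plate',ray(im,*p,zt).round(1)[:2])
hsv=cv2.cvtColor(im['frame'],cv2.COLOR_BGR2HSV)
gm=((hsv[...,0]>55)&(hsv[...,0]<95)&(hsv[...,1]>80)&(hsv[...,2]>35)).astype(np.uint8)
for col in (270,290,440,455):
    c=np.where(gm[150:235,col])[0]+150;print('col',col,c.min(),c.max(),ray(im,col,c.max()+.5,26).round(1)[:2],'bright',[int(v) for v in hsv[c.min():c.max()+3,col,2]])
for r in (212,218,222,310):
    c=np.where(gm[r,230:500])[0]+230; br=np.where(np.diff(c)>3)[0]
    e=[c[0]]+[x for b in br for x in(c[b],c[b+1])]+[c[-1]]
    print(r,[(int(x),ray(im,x,r,26).round(1)[:2].tolist()) for x in e])
E
```

```text
plate [496.4 -25.3]
plate [602.8 -33.1]
plate [602.8 -61.4]
plate [496.2 -28.5]
col 270 188 209 [504.7 -27.1] bright [45, 43, 43, 44, 44, 44, 42, 44, 43, 41, 68, 85, 84, 84, 86, 84, 85, 84, 85, 85, 85, 66, 32, 22]
col 290 188 209 [515.  -27.6] bright [43, 44, 43, 46, 43, 44, 43, 42, 43, 43, 66, 82, 85, 85, 85, 84, 84, 84, 85, 84, 85, 70, 42, 34]
col 440 198 209 [592.3 -30.9] bright [89, 130, 143, 141, 140, 142, 140, 140, 140, 140, 143, 124, 77, 43]
col 455 189 210 [600.1 -31.8] bright [47, 48, 50, 48, 48, 48, 47, 49, 41, 80, 126, 143, 140, 140, 141, 140, 139, 140, 139, 141, 126, 79, 38, 37]
212 [(240, [489.1, -27.8]), (253, [495.9, -28.1]), (459, [602.2, -32.7]), (481, [613.5, -33.2])]
218 [(240, [488.9, -31.0]), (253, [495.6, -31.3]), (458, [602.0, -35.9]), (480, [613.4, -36.4])]
222 [(240, [488.7, -33.2]), (253, [495.5, -33.5]), (458, [602.2, -38.1]), (480, [613.6, -38.6])]
310 [(445, [599.3, -89.6]), (466, [611.0, -90.1])]
```

```bash
python3 -m jog '[[[15,0.01,0,-0.15,0],[15,0,0,-0.15,0],[15,0,0,-0.1,0],[15,0,0,-0.08,0],[15,0,0,0,0],[15,0,0,0,0]]]' 80
```

```text
t: 10.58
ee_pos: [511.3, -43.6, 40.6]
tcp_rot: [3.141, 0.0, 1.527]
wrist_force: [-0.2, 0.7, -1.5]
gripper_width: 17.9
grip_force: 78.6
```

```bash
python3 -m jog '[[[15,0,0,-0.03,0],[15,0,0,-0.03,0],[15,0,0,0,0],[36,0,0,0,0],[36,0,0,0,0],[36,0,0,0.3,0],[36,0,0,0.6,0],[36,0,0,0.6,0]]]' 80
python3 -m jog '[[[50,0,-0.1,0.4,0],[50,0,0,0.2,0],[50,0,0,0,0]]]'
python3 - <<'E'
from h import *
import pickle
im=grab('wrist','w6.png');s=get_state();print(s['ee_pos'],s['tcp_rot'][2],s['wrist_force'])
pickle.dump([im,s],open('w6.pkl','wb'))
E
```

```text
t: 11.58
ee_pos: [511.0, -43.6, 127.9]
tcp_rot: [-3.141, -0.0, 1.527]
wrist_force: [0.0, 0.2, -1.0]
gripper_width: 35.9
grip_force: 0.0
t: 11.95
ee_pos: [511.4, -49.5, 163.1]
tcp_rot: [3.141, 0.0, 1.527]
wrist_force: [-0.1, -0.6, -0.9]
gripper_width: 49.9
grip_force: 0.0
[511.01427339 -49.44752411 162.38324517] 1.526693463335756 [ 0.2107839  -0.49348494 -0.55012586]
```

View pics/w6.png

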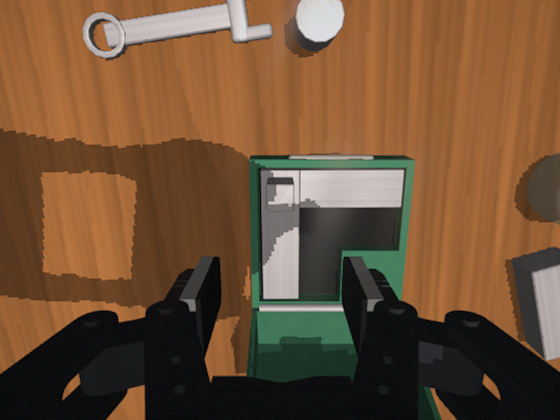

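The big gauge lies flat in its place: handle at (280,195), legs along the rim, the dark slot for the small gauge free at (340,235).

```bash
python3 -m jog '[[[50,-0.1,0.4,0,1],[50,-0.2,0.8,0,2],[50,-0.2,0.9,0,2.6],[50,-0.2,0.9,0,0],[50,-0.19,0.8,-0.2,0],[50,0,0.46,-0.4,0],[50,0,0,-0.4,0],[50,0,0,0,0]]]' 80
```

```text
t: 13.0
ee_pos: [456.1, 205.8, 100.8]
tcp_rot: [-3.137, 0.001, 1.625]
wrist_force: [0.4, -1.4, -0.2]
gripper_width: 50.0
grip_force: 0.0
```

```bash
python3 -m jog '[[[50,0,0,-0.4,0],[50,0,0,-0.5,0],[50,0,0,-0.35,0],[50,0,0,-0.1,0],[50,0,0,0,0],[15,0,0,0,0],[15,0,0,0,0],[15,0,0,0,0]]]' 80
python3 -m jog '[[[15,0,0,0,0],[15,0,0,0.1,0],[15,0,0,0.4,0],[15,0,0,0.5,0],[15,0,0,0.4,0],[15,0,0,0,0]]]' 80
```

```text
t: 14.0
ee_pos: [458.3, 206.1, 22.9]
tcp_rot: [3.14, -0.0, 1.624]
wrist_force: [-1.5, -0.8, 13.3]
gripper_width: 18.5
grip_force: 78.6
t: 14.75
ee_pos: [458.8, 206.3, 107.6]
tcp_rot: [3.138, -0.001, 1.624]
wrist_force: [0.2, 0.6, -1.2]
gripper_width: 17.8
grip_force: 78.7
```

```bash
python3 -m jog '[[[15,0.1,-0.3,0,-1],[15,0.2,-0.7,0,-2],[15,0.3,-0.9,0,-2.6],[15,0.3,-0.9,0,0],[15,0.3,-0.9,0,0],[15,0.19,-0.7,0,0],[15,0,-0.32,0,0],[15,0,0,-0.4,0]]]' 80
python3 -m jog '[[[15,0,0,-0.1,0],[15,0,0,0,0],[15,0,0,0,0]]]' 80
python3 - <<'E'
from h import *
import pickle
for k in range(3):
  im=grab('wrist','w7.png');s=get_state();print(s['ee_pos'].round(1),s['tcp_rot'].round(3),s['gripper_width'])
pickle.dump([im,s],open('w7.pkl','wb'))
hsv=cv2.cvtColor(im['frame'],cv2.COLOR_BGR2HSV)
gm=((hsv[...,0]>55)&(hsv[...,0]<95)&(hsv[...,1]>80)&(hsv[...,2]>35)).astype(np.uint8)
m=((hsv[...,1]<60)&(hsv[...,2]>110)).astype(np.uint8)
n,l,st,ct=cv2.connectedComponentsWithStats(m)
for i in 1+np.argsort(-st[1:,4])[:5]: print(st[i],ct[i].round())
for r in (150,170,190):
    c=np.where(gm[r,100:500])[0]+100
    if len(c)<4: continue
    br=np.where(np.diff(c)>5)[0]
    e=[c[0]]+[x for b in br for x in(c[b],c[b+1])]+[c[-1]]
    print(r,[(int(x),ray(im,x,r,26).round(1)[:2].tolist()) for x in e])
E
```

```text
t: 15.75
ee_pos: [541.7, -78.5, 82.0]
tcp_rot: [3.14, 0.0, 1.525]
wrist_force: [-0.5, 1.5, -1.7]
gripper_width: 17.9
grip_force: 78.7
t: 16.12
ee_pos: [541.4, -76.8, 76.4]
tcp_rot: [3.141, 0.0, 1.527]
wrist_force: [-0.2, 1.1, -0.8]
gripper_width: 18.1
grip_force: 78.6
[541.5 -76.9  76.5] [3.141 0.    1.527] 18.180175747472735
[541.5 -77.   76.5] [3.141 0.    1.527] 18.08517616105158
[541.5 -77.   76.4] [3.141 0.    1.527] 18.396236237479265
[  192   149   210   154 12104] [293. 191.]
[ 249  232  175   61 6054] [362. 256.]
[ 258  273   47   42 1504] [282. 293.]
[ 190  169   41   40 1481] [211. 188.]
[ 265  317   47   63 1102] [294. 364.]
150 [(175, [489.3, -28.9]), (190, [497.0, -29.3]), (405, [608.2, -34.1]), (415, [613.3, -34.4])]
170 [(176, [488.6, -39.3]), (187, [494.3, -39.6]), (404, [608.1, -44.6]), (413, [612.9, -44.8])]
190 [(178, [488.3, -50.1]), (188, [493.6, -50.3]), (402, [607.6, -55.3]), (411, [612.4, -55.5])]
```

```bash
python3 -m jog '[[[15,0,0,-0.15,0],[15,0,0,-0.15,0],[15,0,0,-0.1,0],[15,0,0,-0.05,0],[15,0,0,0,0]]]' 80
python3 - <<'E'
from h import *
import pickle
im,s=pickle.load(open('w7.pkl','rb'))
print('big handle',ray(im,211,188,54).round(1))
E
```

```text
t: 16.9
ee_pos: [541.1, -77.2, 48.6]
tcp_rot: [-3.141, -0.0, 1.527]
wrist_force: [1.0, 0.7, -1.5]
gripper_width: 17.9
grip_force: 78.6
big handle [511.6 -43.8  54. ]
```

```bash
python3 -m jog '[[[15,0,0,-0.05,0],[15,0,0,-0.05,0],[15,0,0,-0.04,0],[15,0,0,0,0],[15,0,0,0,0]]]' 80
```

```text
t: 17.52
ee_pos: [541.3, -77.2, 40.5]
tcp_rot: [3.142, -0.0, 1.527]
wrist_force: [0.3, 0.0, -2.4]
gripper_width: 18.2
grip_force: 78.6
```

```bash
python3 -m jog '[[[15,0,0,-0.03,0],[15,0,0,-0.03,0],[15,0,0,0,0],[34,0,0,0,0],[34,0,0,0,0],[34,0,0,0.3,0],[34,0,0,0.6,0],[34,0,0.3,0.8,0]]]' 80
python3 -m jog '[[[20,0,0.3,0.5,0],[0,0,0.1,0,0],[0,0,0,0,0]]]'
python3 - <<'E'
from h import *
import pickle
im=grab('wrist','w8.png');s=get_state();print(s['ee_pos'].round(1),s['wrist_force'])
sc=grab('scene','s8.png');sd=grab('side','d8.png')
pickle.dump([im,sc,sd],open('w8.pkl','wb'))
hsv=cv2.cvtColor(im['frame'],cv2.COLOR_BGR2HSV)
m=((hsv[...,1]<60)&(hsv[...,2]>60)).astype(np.uint8);m[270:]=0
n,l,st,ct=cv2.connectedComponentsWithStats(m)
for i in 1+np.argsort(-st[1:,4])[:5]:
    if st[i][1]<60: continue
    cs,_=cv2.findContours((l==i).astype(np.uint8),cv2.RETR_EXTERNAL,cv2.CHAIN_APPROX_NONE)
    print(st[i],[(p.tolist(),ray(im,*p,26)[:2].round().tolist()) for p in cv2.approxPolyDP(cs[0],4,True)[:,0]])
# tab (silver) on the lid in scene
h=cv2.cvtColor(sc['frame'],cv2.COLOR_BGR2HSV);m=((h[...,1]<60)&(h[...,2]>150)).astype(np.uint8)
q=np.zeros_like(m);q[240:275,203:237]=m[240:275,203:237]
n,l,st,ct=cv2.connectedComponentsWithStats(q);i=1+st[1:,4].argmax();print('tab',st[i],ct[i])
E
```

```text
t: 18.52
ee_pos: [540.7, -59.6, 139.3]
tcp_rot: [-3.14, -0.0, 1.525]
wrist_force: [-0.1, 0.6, -0.1]
gripper_width: 34.0
grip_force: 0.0
t: 18.9
ee_pos: [540.9, -35.0, 168.3]
tcp_rot: [-3.141, -0.0, 1.527]
wrist_force: [0.2, -0.5, 0.2]
gripper_width: -0.2
grip_force: 0.0
[540.7 -35.3 168. ] [ 0.72045681 -0.08735575 -0.63946185]
[  225   174   140    96 10420] [([225, 189], [497.0, -29.0]), ([229, 269], [495.0, -97.0]), ([265, 266], [525.0, -96.0]), ([264, 224], [526.0, -59.0]), ([299, 225], [555.0, -61.0]), ([266, 227], [528.0, -62.0]), ([266, 253], [527.0, -84.0]), ([297, 254], [552.0, -86.0]), ([286, 255], [543.0, -87.0]), ([287, 269], [544.0, -99.0]), ([298, 269], [553.0, -100.0]), ([302, 260], [556.0, -92.0]), ([316, 265], [568.0, -97.0]), ([359, 260], [604.0, -94.0]), ([364, 189], [607.0, -34.0]), ([340, 186], [588.0, -30.0]), ([341, 179], [589.0, -25.0]), ([350, 179], [596.0, -25.0]), ([336, 179], [585.0, -25.0]), ([337, 174], [585.0, -21.0]), ([255, 174], [522.0, -18.0]), ([253, 178], [520.0, -21.0]), ([333, 179], [582.0, -25.0]), ([334, 186], [583.0, -30.0])]
[542 201  18  60 747] [([559, 201], [761.0, -50.0]), ([542, 230], [751.0, -74.0]), ([544, 246], [755.0, -88.0]), ([559, 260], [769.0, -101.0])]
[514 180  36  55 537] [([543, 180], [746.0, -32.0]), ([519, 203], [730.0, -50.0]), ([514, 222], [728.0, -66.0]), ([520, 234], [734.0, -77.0]), ([527, 206], [736.0, -53.0]), ([548, 190], [751.0, -41.0])]
tab [210 246  20  19 206] [219.69417476 254.87864078]
```

```bash
python3 -m jog '[[[0,0,-0.3,0.5,0],[0,0,-0.7,0.5,0],[0,0,-0.9,0,0],[0,0,-0.9,0,0],[0,0,-0.9,0,0],[0,0,-0.47,0,0],[0,0,0,-0.8,0],[0,0,0,-0.8,0]]]' 80
```

```text
t: 20.05
ee_pos: [540.7, -286.4, 131.0]
tcp_rot: [-3.142, -0.0, 1.525]
wrist_force: [-0.3, -0.5, -0.4]
gripper_width: 0.4
grip_force: 0.0
```

```bash
python3 -m jog '[[[0,0,0,-0.45,0],[0,0,0.35,0,0],[0,0,0.35,0.1,0],[0,0,0.35,0.2,0],[0,0,0.31,0.2,0],[0,0,0.36,0.08,0],[0,0,0.36,0.07,0],[0,0,0,0,0]]]' 80
```

```text
t: 21.05
ee_pos: [540.9, -158.6, 145.0]
tcp_rot: [-3.141, -0.001, 1.529]
wrist_force: [-0.6, -0.5, -0.4]
gripper_width: -0.1
grip_force: 0.0
```

```bash
cat > lid.py <<'E'
from h import *
im=grab('scene');h=cv2.cvtColor(im['frame'],cv2.COLOR_BGR2HSV)
m=((h[...,0]>55)&(h[...,0]<95)&(h[...,1]>80)&(h[...,2]>35)).astype(np.uint8);q=m*0;q[200:310,190:300]=m[200:310,190:300]
x,y,w,b=cv2.boundingRect(q);print('green box',x,y,x+w,y+b)
c=np.array([549,-85.6,0]);ex=np.array([-.045,-.999,0]);ey=np.array([.999,-.045,0])
for t in (0,.08,.3,.6,.9,1.2,1.5,1.9):
    P=[]
    for r in(0,126):
      for d in(0,44):
        for s in(-63,63):
          P.append(proj(im,c+ex*(63-r*np.cos(t)+d*np.sin(t))+ey*s+np.array([0,0,26+r*np.sin(t)+d*np.cos(t)])))
    for s in(-63,63): P+= [proj(im,c-ex*63+ey*s+np.array([0,0,z])) for z in(0,26)]
    P=np.array(P);print(t,P.min(0).round(),P.max(0).round())
E
python3 lid.py
```

```text
green box 215 226 291 294
0 [225. 223.] [292. 289.]
0.08 [224. 222.] [292. 289.]
0.3 [221. 219.] [292. 289.]
0.6 [217. 218.] [292. 289.]
0.9 [215. 220.] [292. 292.]
1.2 [213. 222.] [292. 295.]
1.5 [209. 228.] [292. 298.]
1.9 [193. 231.] [292. 300.]
```

```bash
python3 -m jog '[[[0,0,0.29,-0.02,0],[0,0,0.29,-0.06,0],[0,0,0.27,-0.1,0],[0,0,0.26,-0.15,0],[0,0,0.22,-0.2,0],[0,0,0.21,-0.2,0],[0,0,0.17,-0.13,0],[0,0,0.16,-0.13,0]]]' 80
python3 lid.py
```

```text
t: 22.1
ee_pos: [541.0, -47.8, 84.8]
tcp_rot: [-3.141, -0.0, 1.527]
wrist_force: [1.2, -1.9, 0.9]
gripper_width: -0.0
grip_force: 0.5
green box 225 225 291 292
0 [225. 223.] [292. 289.]
0.08 [224. 222.] [292. 289.]
0.3 [221. 219.] [292. 289.]
0.6 [217. 218.] [292. 289.]
0.9 [215. 220.] [292. 292.]
1.2 [213. 222.] [292. 295.]
1.5 [209. 228.] [292. 298.]
1.9 [193. 231.] [292. 300.]
```

```bash
python3 -m jog '[[[0,0.17,0.2,0.08,0],[0,0,0,0,0],[0,0,0,-0.1,0],[0,0,0,-0.1,0],[0,0,0,-0.08,0],[0,0,0,-0.04,0],[0,0,0,0,0]]]' 80
```

```text
t: 23.02
ee_pos: [551.1, -36.6, 70.7]
tcp_rot: [-3.141, 0.0, 1.527]
wrist_force: [-0.4, 0.1, -0.4]
gripper_width: -0.0
grip_force: 0.0
```

```bash
python3 -m jog '[[[0,0,0,-0.02,0],[0,0,0,-0.02,0],[0,0,0,0,0]]]' 80; python3 -m jog '[[[0,0,0,-0.02,0],[0,0,0,0,0]]]' 80
```

```text
t: 23.4
ee_pos: [551.5, -36.6, 69.8]
tcp_rot: [3.141, 0.0, 1.527]
wrist_force: [-5.7, -0.0, 25.2]
gripper_width: 0.2
grip_force: 12.4
t: 23.65
ee_pos: [551.6, -36.5, 69.6]
tcp_rot: [3.14, 0.0, 1.527]
wrist_force: [-11.4, 2.9, 46.1]
gripper_width: -0.1
grip_force: 23.0
```

```bash
python3 -m jog '[[[0,0,0,0.3,0],[0,0,0,0,0],[0,0,0,0,0],[0,0,0,-0.15,0],[0,0,0,-0.05,0],[0,0,0,-0.02,0],[0,0,0,0,0]]]' 80; python3 -m jog '[[[0,0,0,0.5,0],[0,0,0,0.8,0],[0,0,0,0.8,0],[0,0,0,0,0]]]'
python3 lid.py | head -1
```

```text
t: 24.52
ee_pos: [551.3, -36.4, 72.1]
tcp_rot: [-3.141, -0.0, 1.527]
wrist_force: [-0.1, 0.6, 0.4]
gripper_width: -0.0
grip_force: 0.0
t: 25.02
ee_pos: [553.3, -36.7, 202.0]
tcp_rot: [3.135, 0.001, 1.527]
wrist_force: [0.2, -0.3, -0.6]
gripper_width: -0.1
grip_force: 0.0
green box 227 225 291 292
```

```bash
python3 -c "
from station import *
print(job_done())"
```

```text
the job is handed in; nothing more can be done
None
```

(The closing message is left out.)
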